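# Click the desk calendar's day wheel on to the red day

### The job

Set the desk calendar to the red day: with a fingertip, flick the edge of its star-shaped wheel clockwise (seen from above), one click per flick and letting it settle after each, until the red tab is clicked in at the black, yellow-tipped pointer, and do not let it run past. Do not lift the calendar or shove it about; leave the rubber stamp, the tape roll and the small carton where they are.

Things in the scene. Friction and masses are not known exactly. Their poses are not given: they have to be found in the camera images.
- calendar: grey desk calendar, loose on the desk (1.25 kg; it slides if pushed with more than some 5 N). Base plate 165 x 130 x 16 mm; origin on the desk under the wheel's axis; in its frame (z up) the plate spans x -67 to +97, y -65 to +65 mm. The pointer is on its +x side; behind it at x = 89 mm a brass bar, 24 mm high, lies across. On the other sides the wheel's edge is free
- wheel_center (a point): on the upright axis of the wheel, at its top face, 50 mm above the desk. It lies flat: black hub of 36 mm radius and seven radial tabs (5 white, 1 red, 1 blue), 10 mm wide, out to 55 mm, 51.4 degrees apart. Hub and tabs span 34 to 50 mm above the desk, 18 mm clear of the plate. Gaps between tabs: 37 mm at the tips, 21 mm at the hub, open above and below
- pointer (a point): tip of the fixed black pointer with a yellow point, 64 mm from the wheel's axis along the calendar's +x, 50 mm above the desk; the pointer reaches out to 80 mm. With the wheel at rest in a click, one tab faces the pointer and, straight across on the -x side, a gap faces out
- red_tab (a point): middle of the red tab's outer end, on its top edge: 55 mm from the wheel's axis, 50 mm above the desk; it turns with the wheel
- wheel (a joint): angle of the wheel in rad, growing clockwise seen from above. One click is 2 pi / 7 = 0.898 rad; a spring roller pulls the wheel to the nearest multiple of it and holds it there. Pushing a tab takes 1 to 2 N; past half a click it snaps on by itself. The red tab is at the pointer at 5 clicks = 4.488 rad; it starts at 0, 1, 2 or 3 clicks
- stamp: loose rubber stamp: wooden block 50 x 32 mm with a turned handle, 73 mm high; origin at the centre of its underside
- tape: loose roll of yellow tape lying flat, 70 mm across, 22 mm high; origin at the centre of its underside
- carton: small orange and white carton, 40 x 40 x 55 mm; origin at the centre of its underside
Not all that is in view belongs to the job. There is more than one size of the calendar; the one meant has the size given above.

How it is judged:
By the outcome, as a careful person would: the job done as asked, in the order asked, and still so for the second after the job is handed in, with the robot touching nothing.
It also fails if it takes over 67 s, if anything falls off the work surface, if the arm or the gripper's body presses on something with over 40 N, if the wrist force passes 120 N, or if a joint passes its speed limit or range.

### The arm

A 7-joint arm with a two-finger parallel gripper is mounted at the origin on the work surface. World frame = base frame: x ahead of the robot, y to its left, z up, the work surface at z = 0. Lengths are in mm, angles in rad, forces in N, time in s.
With the tool pointing down it reaches from about 400 to 875 mm from the base axis. Payload 6.5 kg.
Tool frame: the origin (TCP) lies at the very end of the fingers, on their centre line; the grasp point (between the pads) lies 19 mm behind it; x points along the fingers, y is the direction in which the jaws open and shut, and the axes are right-handed (so a half turn about x gives the same grasp; the last joint's range is limited). The gripper opens to 85 mm and grips with 20 to 120 N. Pads are 22 mm wide; open, the fingers measure 114 mm over their backs; the gripper's body (76 mm by 85 mm) begins 54 mm behind the grasp point. The pads swing forward as they close: fully open they stand 13 mm farther back than shut.
Start: joints at [1.189, 0.536, -0.004, 1.538, 0.003, 1.067, -0.071], TCP at [201.871, -617.85, 231.29] pointing down, gripper open.
Joint ranges: [-2.7, 2.7], [-0.37, 2.16], [-1.27, 1.26], [0.24, 2.4], [-1.31, 4.45], [0.19, 1.91], [-2.76, 2.76]. Speed limits (rad/s): [2.39, 2.39, 3.14, 3.14, 3.14, 3.14, 3.14].

### API

Orientations are given as a rotation vector (axis times angle).
In Python, from workcell import readout, imaging, r gives the robot as it stands.
- The arm moves only by the tool drive_tool, never from a script. Its argument "increments" is a list that holds one entry, the list of rows, each a list of 5 numbers: the opening, from -1 (shut) to 1 (fully open), then the shift along the tool's x, y, z in units of 75 cm (1.0 is 75 cm), then the turn about the tool's x in units of 360 degrees (1.0 is 360 degrees). A call has 1 to 20 rows; each row is the pose to reach, as a shift and turn from the pose commanded when the call began, along the tool's axes at that moment, turning the shorter way round; what a row does not reach only later rows make up. A row lasts 1/8 s, in which the tool goes at most 62.5 mm and 10.7 degrees, less where a joint would pass 70% of its speed; a pose out of reach is approached as far as the arm can. A call with a number of a shift or a turn outside -1 to 1 is refused whole. A call with a gripper value outside its range is refused whole. The fingers move at their own pace and stop on an object; "newtons" is the grip in N (left out, the last holds). Time passes only in rows, so rows that repeat a pose let the fingers close. It gives the time, the measured TCP pose, the force and the opening at its end, in the units of the state.
- readout.observe(): the state, without advancing time (a new reading comes with each control period).
- imaging.read_camera(name): name is "side" or "top"; returns (picture, depth): 400x640x3 uint8, red, green, blue; 400x640 float32, mm along the optical axis (not along the pixel's ray), 0 where there is no reading.
- imaging.camera_model(name): a dict with "camera_matrix" (3x3 intrinsics, pixels), "cam_to_world" (4x4, takes a point from camera to world coordinates). Camera axes: x right, y down, z forward; pixel columns grow to the right and rows downward; lengths in mm; the calibration is good to about 2 mm. A picture is of the moment at which its call begins. camera_model takes no time and is no camera call.
- r.close_job(): hands the job in, once; it reports no verdict.
The state is a dict: "time": time; "qpos": joint angles; "dq": joint speeds; "tau": joint torques, N m; "tool_pos": TCP position; "tcp_rot": TCP orientation; "ft_force": force on the tool from outside, world axes, zero at the start; "ft_torque": the same for the moment, N m; "grip_width": finger opening in mm.
Only numpy, scipy, OpenCV 4.12 (cv2) and the standard library are available. Lean on these libraries where they do the work, as an engineer would, in place of code of your own. Each camera call takes 0.05 s, during which the arm holds its last target.

## Working session

There is one attempt and no reset: what is moved stays moved. The work goes in short steps, Python scripts to look and compute and a tool call to move; the robot and the scene stay as the last step left them, time stands still between calls to the robot, and variables do not carry over. Pictures are saved under pics/ and viewed, and the job is handed in when it is done.

Besides the shell and the picture viewer there is one more tool, called after ">>>" by a JSON object that holds its "op" and its "data". drive_tool: Moves the arm, as the interface text tells. Shifts and turns lie within -1 to 1; 1 stands for 75 cm of shift or 360 degrees of turn. Its arguments: {"type":"object","properties":{"increments":{"type":"array","items":{"type":"array","items":{"type":"array","items":{"type":"number"}}}},"newtons":{"type":"number"}},"required":["increments"]}

```bash
mkdir -p pics; python3 - <<'E'
from workcell import readout, imaging, r
import cv2,numpy as np
s=readout.observe(); print(s)
for n in("top","side"):
    p,d=imaging.read_camera(n); cv2.imwrite(f"pics/{n}0.png",p[:,:,::-1]); np.savez(f"{n}0.npz",p=p,d=d)
    m=imaging.camera_model(n); print(n,m)
E
```

```text
{'time': 0.0, 'qpos': array([ 1.18880673,  0.53719564, -0.00445911,  1.53892092,  0.00260791,
        1.06728739, -0.07121581]), 'dq': array([-1.81454505e-04, -4.52785362e-04, -1.19245255e-03,  1.30103912e-03,
       -7.04295778e-05, -6.38847936e-05,  8.30244661e-04]), 'tau': array([-1.84829205e-04, -5.83397841e+01,  1.04876921e+00, -2.59093988e+01,
        1.24015688e-02,  9.64439590e-03, -3.34925858e-05]), 'tool_pos': array([ 201.65437973, -617.23477655,  230.3751685 ]), 'tcp_rot': array([ 2.05118297,  0.3285656 , -2.05203523]), 'ft_force': array([-0.57712065, -0.63575436, -0.32436112]), 'ft_torque': array([-0.0473571 ,  0.00224453, -0.00986124]), 'grip_width': 85.50651983161018}
top {'camera_matrix': array([[382.82413597,   0.        , 316.99030247],
       [  0.        , 382.82413597, 201.60947705],
       [  0.        ,   0.        ,   1.        ]]), 'cam_to_world': array([[-1.50201663e-02, -9.90822796e-01,  1.34330124e-01,
         4.42185771e+02],
       [-9.99557353e-01,  1.14286375e-02, -2.74678748e-02,
         4.77501339e+01],
       [ 2.56805862e-02, -1.34683235e-01, -9.90555871e-01,
         7.49460173e+02],
       [ 0.00000000e+00,  0.00000000e+00,  0.00000000e+00,
         1.00000000e+00]])}
side {'camera_matrix': array([[467.64722324,   0.        , 322.0928121 ],
       [  0.        , 467.64722324, 196.26423316],
       [  0.        ,   0.        ,   1.        ]]), 'cam_to_world': array([[-6.83907904e-01, -3.60624052e-01,  6.34208382e-01,
         7.73930112e+01],
       [-7.29564871e-01,  3.40737580e-01, -5.92986509e-01,
         4.84862158e+02],
       [-2.25343173e-03, -8.68244317e-01, -4.96131764e-01,
         4.12527629e+02],
       [ 0.00000000e+00,  0.00000000e+00,  0.00000000e+00,
         1.00000000e+00]])}
```

View pics/top0.png

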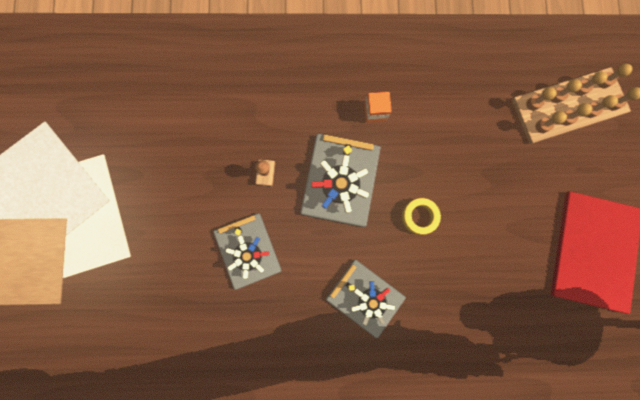

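View pics/side0.png

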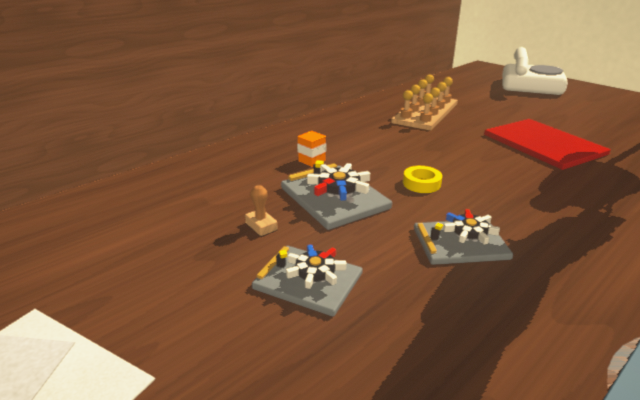

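Three calendars, with wheel hubs in the top picture at about (341,183), (247,256) and (373,304). I'll measure each one's size and the main points.

```bash
cat > h.py <<'E'
import numpy as np,cv2
from workcell import imaging
def ray(n,uv,z):
    m=imaging.camera_model(n);K=m["camera_matrix"];T=m["cam_to_world"]
    uv=np.atleast_2d(np.asarray(uv,float))
    d=np.c_[(uv[:,0]-K[0,2])/K[0,0],(uv[:,1]-K[1,2])/K[1,1],np.ones(len(uv))]@T[:3,:3].T
    o=T[:3,3]; return o+d*((z-o[2])/d[:,2])[:,None]
def proj(n,P):
    m=imaging.camera_model(n);K=m["camera_matrix"];T=m["cam_to_world"]
    c=(np.atleast_2d(P)-T[:3,3])@T[:3,:3]; q=c@K.T; return q[:,:2]/q[:,2:]
def masks(p):
    h=cv2.cvtColor(p,cv2.COLOR_RGB2HSV);H,S,V=cv2.split(h)
    return dict(red=((H<6)|(H>174))&(S>200)&(V>130),blue=(H>105)&(H<125)&(S>150)&(V>80),yellow=(H>24)&(H<33)&(S>170)&(V>150),
      gold=(H>12)&(H<22)&(S>150)&(V>160),grey=(S<60)&(V>60)&(V<140),white=(S<60)&(V>170),orange=(H>=6)&(H<13)&(S>200)&(V>200))
E
python3 - <<'E'
from h import *
f=np.load("top0.npz");p=f["p"];M=masks(p)
for k,z in dict(grey=16,red=50,blue=50,yellow=50,gold=50,orange=55).items():
    n,l,st,c=cv2.connectedComponentsWithStats(M[k].astype(np.uint8))
    for i in range(1,n):
        if st[i,4]>15 and 200<c[i,0]<460 and 80<c[i,1]<350:
            ys,xs=np.where(l==i);W=ray("top",np.c_[xs,ys],z)[:,:2]
            b=cv2.minAreaRect(W.astype(np.float32))
            print(k,c[i].round(1),st[i,4],"W",W.mean(0).round(1),"size",np.round(b[1]),"rect c",np.round(b[0],1),round(b[2],1))
cv2.imwrite("pics/crop0.png",cv2.resize(p[120:240,220:460,::-1],None,fx=3.3,fy=3.3,interpolation=cv2.INTER_CUBIC))
E
```

```text
grey [323.1 190.6] 1045 W [563.3  15.3] size [119. 163.] rect c [585.5 -14.8] 78.0
grey [333.  155.8] 252 W [632.3  -5.5] size [40. 51.] rect c [629.   -4.7] 73.7
grey [358.3 182.9] 29 W [577.6 -53.8] size [10. 16.] rect c [577.5 -52.3] 88.3
grey [233.3 247. ] 427 W [456.9 187.1] size [57. 66.] rect c [461.8 184.5] 28.6
grey [215.5 234.4] 17 W [481.  221.1] size [21.  6.] rect c [478.9 221.1] 1.1
grey [257.2 247.8] 23 W [454.6 142.1] size [13.  8.] rect c [454.2 143.4] 26.7
grey [238.9 268.9] 120 W [415.8 176.2] size [24. 44.] rect c [420.7 171.4] 63.7
grey [258.8 260.1] 24 W [431.5 139. ] size [10. 12.] rect c [430.9 139. ] 17.6
grey [251.1 268. ] 27 W [417.  153.2] size [12. 10.] rect c [416.7 151.9] 76.3
grey [360.1 308.2] 1003 W [339.9 -50.1] size [118.  78.] rect c [352.3 -56.2] 52.8
grey [377.  289.3] 34 W [373.8 -83.1] size [15. 10.] rect c [375.  -82.9] 24.7
gold [379.8 102. ] 343 W [728.6 -95.2] size [38. 38.] rect c [728.8 -95.8] 3.5
```

View pics/crop0.png

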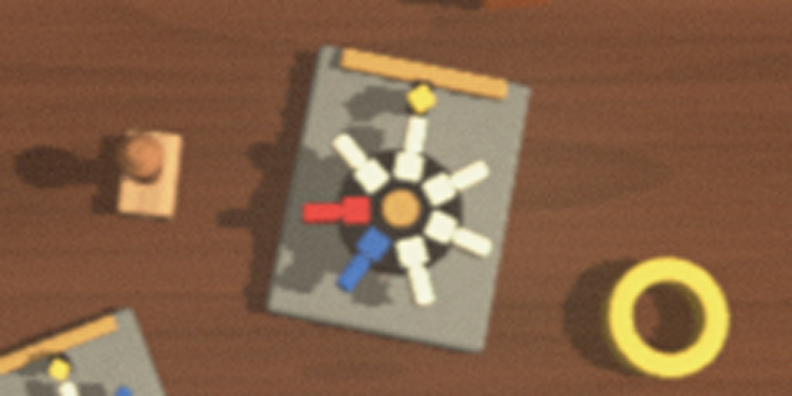

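The plate of the calendar at (341,183) measures about 163 x 120 mm, and the brim of the mask is cut by the shadow. The other two are about 118 mm long or less. So the big one is meant. Pointer is up in the image, red lies two tabs anticlockwise of it, so it needs two clicks. Next I locate the axis and the pointer accurately.

```bash
cat > meas.py <<'E'
from h import *
def meas(p,side=None,verbose=True):
    h=cv2.cvtColor(p,cv2.COLOR_RGB2HSV);H,S,V=[a.astype(int) for a in cv2.split(h)]
    roi=np.zeros(H.shape,bool);roi[130:232,298:385]=1
    m=dict(red=((H<6)|(H>172))&(S>150)&(V>100),blue=(H>100)&(H<128)&(S>110)&(V>60),yellow=(H>23)&(H<34)&(S>130)&(V>130),hubgold=(H>10)&(H<21)&(S>90)&(V>140)&(np.hypot(np.arange(640)[None]-341,np.arange(400)[:,None]-183)<9),
      white=(S<70)&(V>165))
    out={}
    for k,mm in m.items():
        ys,xs=np.where(mm&roi)
        W=ray("top",np.c_[xs,ys],50)
        out[k]=W[:,:2]
        if verbose: print(k,len(xs),(round(xs.mean(),1),round(ys.mean(),1)),W.mean(0).round(1)[:2])
    return out
E
python3 - <<'E'
from meas import *
f=np.load("top0.npz");p=f["p"];d=f["d"]
o=meas(p)
# depth points in wheel area
ys,xs=np.mgrid[125:235,295:390];ys=ys.ravel();xs=xs.ravel()
m=imaging.camera_model("top");K=m["camera_matrix"];T=m["cam_to_world"];z=d[ys,xs]
P=(np.c_[(xs-K[0,2])/K[0,0]*z,(ys-K[1,2])/K[1,1]*z,z])@T[:3,:3].T+T[:3,3]
print(np.histogram(P[:,2],bins=range(-10,80,5)))
s=(P[:,2]>10)&(P[:,2]<21); b=cv2.minAreaRect(P[s,:2].astype(np.float32)); print("plate",b); print(cv2.boxPoints(b))
s=(P[:,2]>42)&(P[:,2]<58); print("top pts",s.sum()); c,rr=cv2.minEnclosingCircle(P[s,:2].astype(np.float32)); print(c,rr)
np.save("P0.npy",P)
for n,uv in (("top",None),):
  pass
E
```

```text
red 123 (np.float64(322.5), np.float64(183.7)) [570.5  17.6]
blue 109 (np.float64(330.2), np.float64(197.4)) [544.6   3.9]
yellow 34 (np.float64(347.5), np.float64(149.3)) [635.7 -30.6]
hubgold 103 (np.float64(341.0), np.float64(182.8)) [571.9 -16.8]
white 1424 (np.float64(353.4), np.float64(185.7)) [566.3 -39.9]
(array([   5, 3773, 1161,   24, 1690, 1782,  297,   18,    7,   34,   53,
       1010,  545,    3,    0,    0,    0]), array([-10,  -5,   0,   5,  10,  15,  20,  25,  30,  35,  40,  45,  50,
        55,  60,  65,  70,  75]))
plate ((586.3609619140625, -18.790695190429688), (129.99322509765625, 165.31822204589844), 77.9237060546875)
[[491.9329   -65.05548 ]
 [653.5926   -99.642365]
 [680.78906   27.47409 ]
 [519.12933   62.060974]]
top pts 1583
(580.7955322265625, -17.53534507751465) 63.516197204589844
```

Depth gives a plate of 130.0 x 165.3 mm, and its centre puts the axis at (571.7,-15.7), against (571.9,-16.8) from the hub cap. The pointer is predicted at (634.4,-29.6) and measured at (635.7,-30.6). Red is 104° anticlockwise of the pointer, so two clicks. Plan: a shut fingertip with its inner face at radius 43 mm pushes the near tab along world +y, then withdraws toward -x. Now the move numbers.

```bash
cat > togo.py <<'E'
import sys,numpy as np
from scipy.spatial.transform import Rotation as R
from workcell import readout
s=readout.observe();Rm=R.from_rotvec(s["tcp_rot"]).as_matrix()
print("t",s["time"],"pos",s["tool_pos"].round(1),"F",s["ft_force"].round(2),"w",round(s["grip_width"],1));print(Rm.round(3))
a=np.degrees(np.arctan2(Rm[1,1],Rm[0,1]));print("tool y heading deg",a)
for t in sys.argv[1:]:
    t=np.array(eval(t),float);print(t,"shift units",(Rm.T@(t-s["tool_pos"])/750).round(4))
E
python3 togo.py "(480,-51,200)" "(480,-51,34)"
```

```text
t 0.1 pos [ 201.7 -617.3  230.5] F [ 0.26  0.31 -0.8 ] w 85.2
[[-0.001  0.311 -0.951]
 [ 0.001 -0.951 -0.311]
 [-1.    -0.002  0.   ]]
tool y heading deg -71.9023824509209
[480. -51. 200.] shift units [ 0.0416 -0.6024 -0.5873]
[480. -51.  34.] shift units [ 0.2629 -0.602  -0.5873]
```

>>> {"op": "drive_tool", "data": {"increments": [[[-1, 0.04, -0.602, -0.587, -0.2], [-1, 0.04, -0.602, -0.587, -0.2], [-1, 0.04, -0.602, -0.587, -0.2], [-1, 0.04, -0.602, -0.587, -0.2], [-1, 0.04, -0.602, -0.587, -0.2], [-1, 0.04, -0.602, -0.587, -0.2], [-1, 0.04, -0.602, -0.587, -0.2], [-1, 0.04, -0.602, -0.587, -0.2], [-1, 0.04, -0.602, -0.587, -0.2], [-1, 0.04, -0.602, -0.587, -0.2], [-1, 0.04, -0.602, -0.587, -0.2], [-1, 0.04, -0.602, -0.587, -0.2], [-1, 0.04, -0.602, -0.587, -0.2], [-1, 0.04, -0.602, -0.587, -0.2], [-1, 0.04, -0.602, -0.587, -0.2], [-1, 0.04, -0.602, -0.587, -0.2]]]}}

```text
time: 2.1
tool_pos: [480.0, -52.3, 201.3]
tcp_rot: [1.208, 1.21, -1.209]
ft_force: [-0.5, 0.6, 0.5]
grip_width: -0.0
```

```bash
python3 togo.py "(480,-51,80)" "(480,-51,35)" "(515,-51,35)"; python3 - <<'E'
from h import *
p,d=imaging.read_camera("side");cv2.imwrite("pics/s1.png",cv2.resize(p[60:300,200:520,::-1],None,fx=2.4,fy=2.4))
E
```

```text
t 2.1 pos [480.  -52.3 201.3] F [-0.54  0.61  0.52] w -0.0
[[ 0.     1.     0.001]
 [-0.     0.001 -1.   ]
 [-1.     0.     0.   ]]
tool y heading deg 0.05559537618044037
[480. -51.  80.] shift units [ 0.1618 -0.     -0.0018]
[480. -51.  35.] shift units [ 0.2218 -0.     -0.0018]
[515. -51.  35.] shift units [ 0.2218  0.0466 -0.0017]
```

View pics/s1.png

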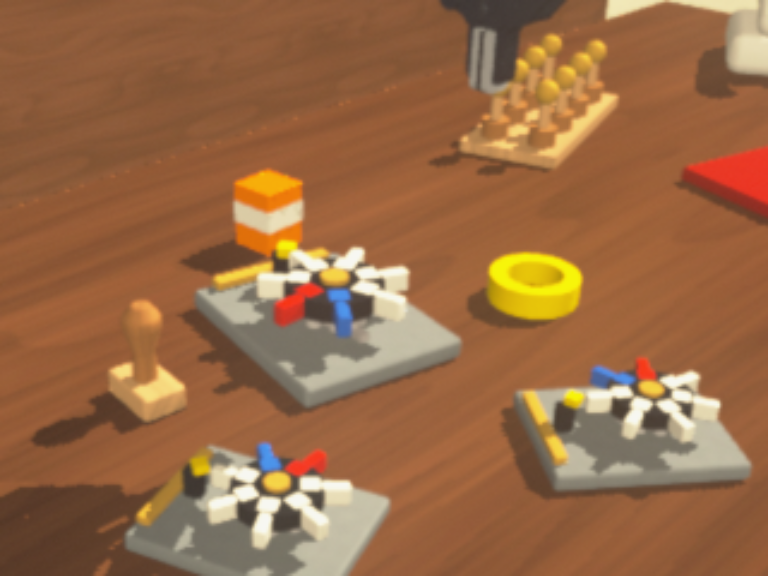

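The fingertips are shut and hang at (490,90) in the crop, behind and above the tape. Red is at (298,305), two tabs from the pointer at (285,250). Going down outside the wheel, then in.

>>> {"op": "drive_tool", "data": {"increments": [[[-1, 0.08, 0, 0], [-1, 0.16, 0, 0], [-1, 0.2, 0, 0], [-1, 0.221, 0, 0], [-1, 0.221, 0, 0]]]}}

```text
validation failed for argument at $.in...
```

>>> {"op": "drive_tool", "data": {"increments": [[[-1, 0.08, 0, 0, 0], [-1, 0.16, 0, 0, 0], [-1, 0.2, 0, 0, 0], [-1, 0.221, 0, 0, 0], [-1, 0.221, 0, 0, 0]]]}}

```text
time: 2.78
tool_pos: [480.0, -51.8, 35.3]
tcp_rot: [1.207, 1.211, -1.208]
ft_force: [0.5, 0.9, 0.1]
grip_width: 0.4
```

```bash
python3 togo.py "(515,-51,35)"; python3 - <<'E'
from h import *
for n,(a,b,c,e) in dict(top=(110,260,230,430),side=(100,260,240,460)).items():
    p,d=imaging.read_camera(n);cv2.imwrite(f"pics/{n}2.png",cv2.resize(p[a:b,c:e,::-1],None,fx=3.5,fy=3.5))
E
```

```text
t 2.775 pos [480.  -51.8  35.3] F [0.52 0.88 0.08] w 0.4
[[-0.001  1.     0.002]
 [ 0.     0.002 -1.   ]
 [-1.    -0.001 -0.   ]]
tool y heading deg 0.1078726555675003
[515. -51.  35.] shift units [ 0.0003  0.0467 -0.001 ]
```

View pics/top2.png

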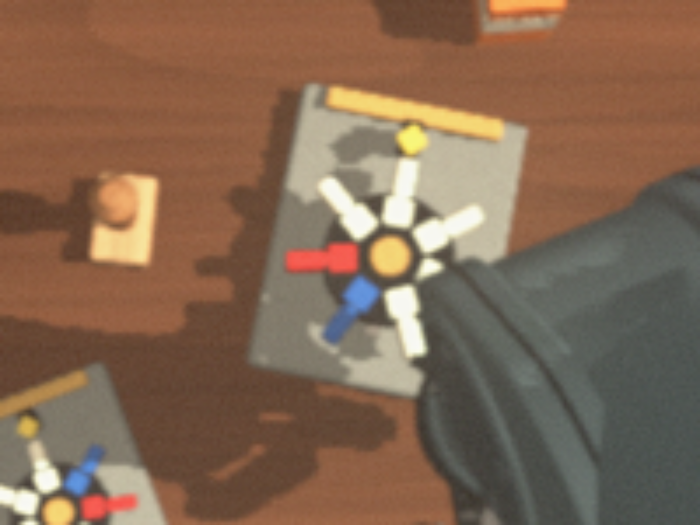

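View pics/side2.png

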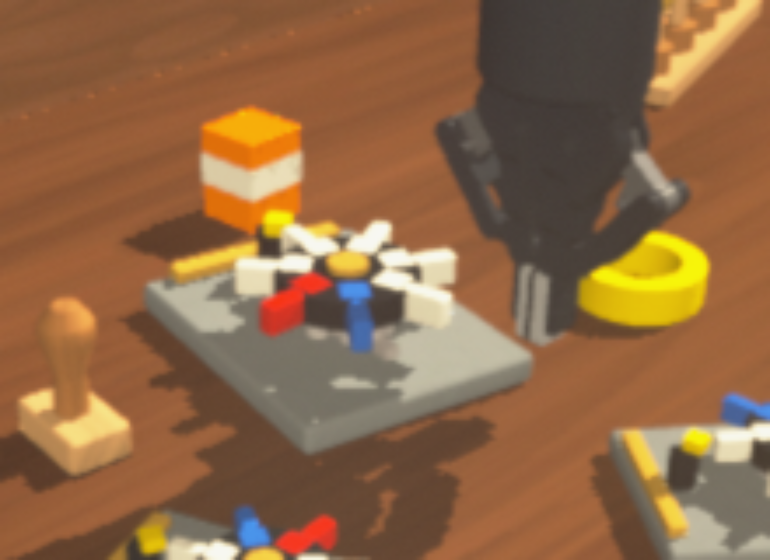

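The tip is at the right height beside the white tab, at (540,330) in the side crop, clear of everything. Moving into the gap.

>>> {"op": "drive_tool", "data": {"increments": [[[-1, 0, 0.02, 0, 0], [-1, 0, 0.04, 0, 0], [-1, 0, 0.047, 0, 0], [-1, 0, 0.047, 0, 0]]]}}

```text
time: 3.38
tool_pos: [515.9, -51.8, 35.6]
tcp_rot: [1.208, 1.21, -1.208]
ft_force: [-0.1, 0.2, -0.3]
grip_width: -0.1
```

>>> {"op": "drive_tool", "data": {"increments": [[[-1, 0, 0, -0.007, 0], [-1, 0, 0, -0.014, 0], [-1, 0, 0, -0.021, 0], [-1, 0, 0, -0.028, 0], [-1, 0, 0, -0.028, 0]]]}}

```text
time: 4.0
tool_pos: [515.6, -29.9, 35.7]
tcp_rot: [1.208, 1.21, -1.206]
ft_force: [0.8, -0.4, 1.4]
grip_width: -0.0
```

```bash
cat > look.py <<'E'
import sys
from h import *
k=sys.argv[1]
T=np.hstack([0])
for n,(a,b,c,e) in dict(top=(110,260,230,430),side=(120,240,250,450)).items():
    p,d=imaging.read_camera(n);cv2.imwrite(f"pics/{n}{k}.png",cv2.resize(p[a:b,c:e,::-1],None,fx=2.5 if n=="top" else 4,fy=2.5 if n=="top" else 4))
E
python3 togo.py; python3 look.py 3
```

```text
t 4.0 pos [515.6 -29.9  35.7] F [ 0.78 -0.41  1.36] w -0.0
[[ 0.001  1.     0.003]
 [ 0.001  0.003 -1.   ]
 [-1.     0.001 -0.001]]
tool y heading deg 0.16428968216096948
```

View pics/side3.png

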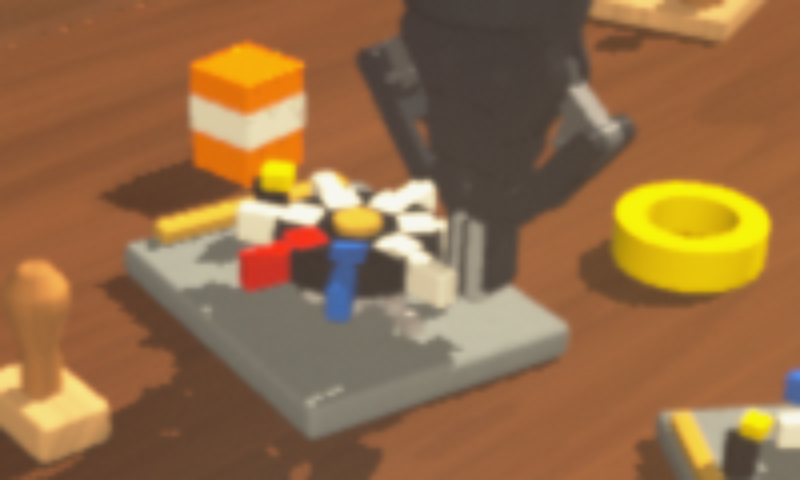

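View pics/top3.png

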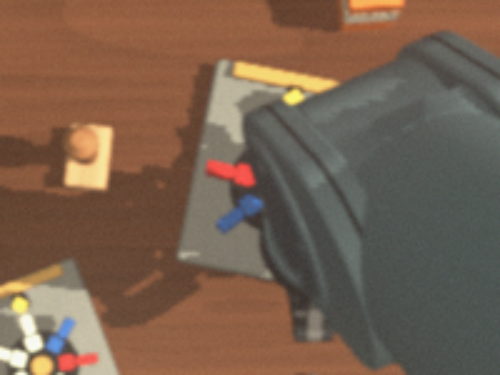

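The wheel is turning (red is now at (230,172) in the top crop), with low force and the plate unmoved. Pushing on past the half click.

>>> {"op": "drive_tool", "data": {"increments": [[[-1, 0, 0, -0.005, 0], [-1, 0, 0, -0.01, 0], [-1, 0, 0, -0.014, 0], [-1, 0, 0, -0.014, 0], [-1, 0, 0, -0.014, 0]]]}}

```text
time: 4.72
tool_pos: [515.2, -20.4, 35.5]
tcp_rot: [1.208, 1.21, -1.208]
ft_force: [-0.2, 0.1, -0.7]
grip_width: -0.1
```

```bash
python3 togo.py|head -1; python3 look.py 4
```

```text
t 4.725 pos [515.2 -20.4  35.5] F [-0.18  0.06 -0.66] w -0.1
```

View pics/side4.png

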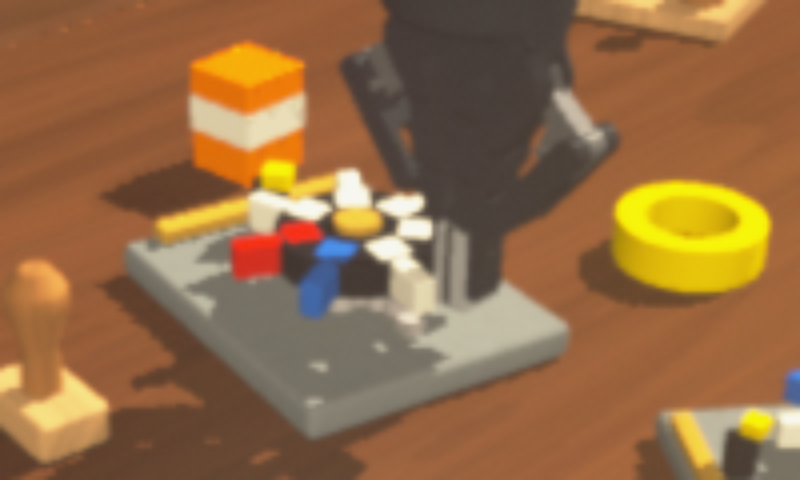

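View pics/top4.png

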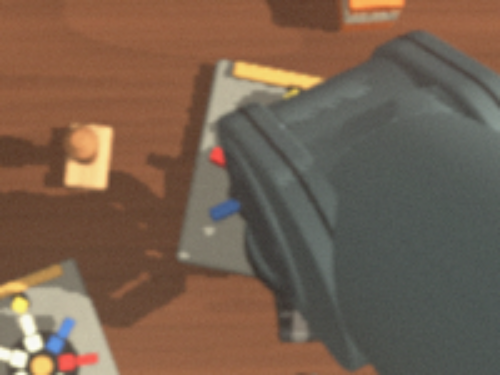

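Nearly at the half click, not snapped yet. A bit more.

>>> {"op": "drive_tool", "data": {"increments": [[[-1, 0, 0, -0.004, 0], [-1, 0, 0, -0.008, 0], [-1, 0, 0, -0.008, 0], [-1, 0, 0, -0.008, 0], [-1, 0, 0, -0.008, 0]]]}}

```text
time: 5.45
tool_pos: [515.2, -14.2, 35.5]
tcp_rot: [1.208, 1.21, -1.208]
ft_force: [-0.2, 0.3, 0.1]
grip_width: -0.2
```

```bash
python3 togo.py|head -1; python3 look.py 5
```

```text
t 5.45 pos [515.2 -14.2  35.5] F [-0.22  0.3   0.06] w -0.2
```

View pics/side5.png

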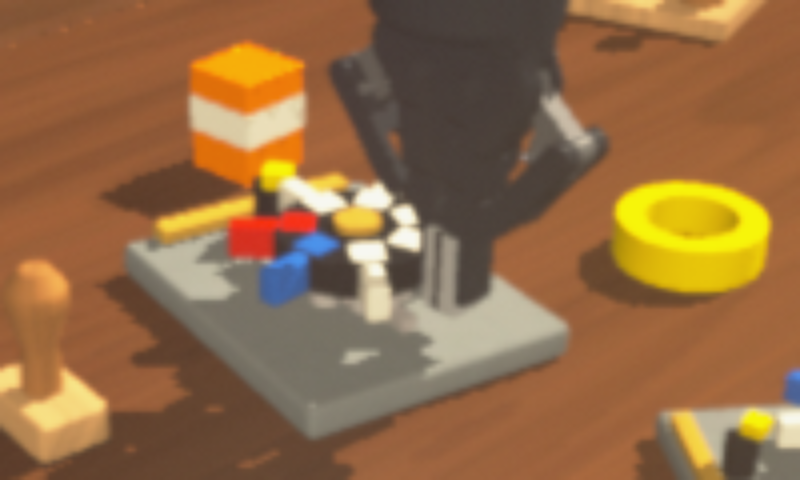

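It has snapped: the front tab at (375,290) has run ahead of the finger. Withdrawing straight outward, well clear so I can see.

>>> {"op": "drive_tool", "data": {"increments": [[[-1, 0, -0.02, 0, 0], [-1, 0, -0.04, 0, 0], [-1, 0, -0.06, 0, 0], [-1, 0, -0.06, 0.05, 0], [-1, 0, -0.06, 0.05, 0], [-1, 0, -0.06, 0.05, 0]]]}}

```text
time: 6.3
tool_pos: [470.1, -51.7, 35.6]
tcp_rot: [1.208, 1.21, -1.208]
ft_force: [-0.4, 0.2, 0.3]
grip_width: 0.2
```

```bash
python3 togo.py|head -1; python3 look.py 6
```

```text
t 6.3 pos [470.1 -51.7  35.6] F [-0.44  0.2   0.27] w 0.2
```

View pics/side6.png

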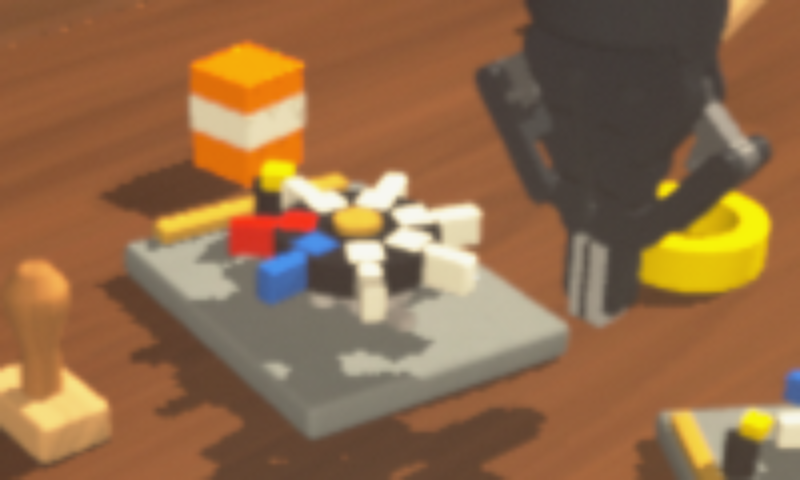

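View pics/top6.png

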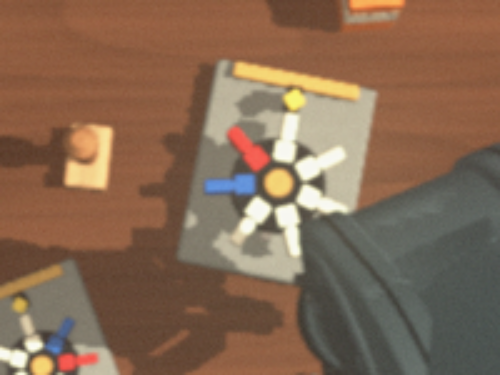

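One click done: red is at (243,142), one tab before the pointer at (293,98), and the plate hasn't visibly moved. Same flick again.

>>> {"op": "drive_tool", "data": {"increments": [[[-1, 0, 0.025, 0, 0], [-1, 0, 0.05, 0, 0], [-1, 0, 0.06, 0, 0], [-1, 0, 0.06, 0, 0], [-1, 0, 0.06, -0.007, 0], [-1, 0, 0.06, -0.014, 0], [-1, 0, 0.06, -0.021, 0], [-1, 0, 0.06, -0.028, 0], [-1, 0, 0.06, -0.034, 0], [-1, 0, 0.06, -0.039, 0], [-1, 0, 0.06, -0.044, 0], [-1, 0, 0.06, -0.05, 0], [-1, 0, 0.06, -0.05, 0], [-1, 0, 0.06, -0.05, 0], [-1, 0, 0.06, -0.05, 0]]]}}

```text
time: 8.28
tool_pos: [515.3, -14.3, 35.5]
tcp_rot: [1.208, 1.21, -1.208]
ft_force: [-1.0, 0.8, 0.7]
grip_width: 0.1
```

```bash
python3 togo.py|head -1; python3 look.py 7
```

```text
t 8.275 pos [515.3 -14.3  35.5] F [-1.    0.8   0.73] w 0.1
```

View pics/side7.png

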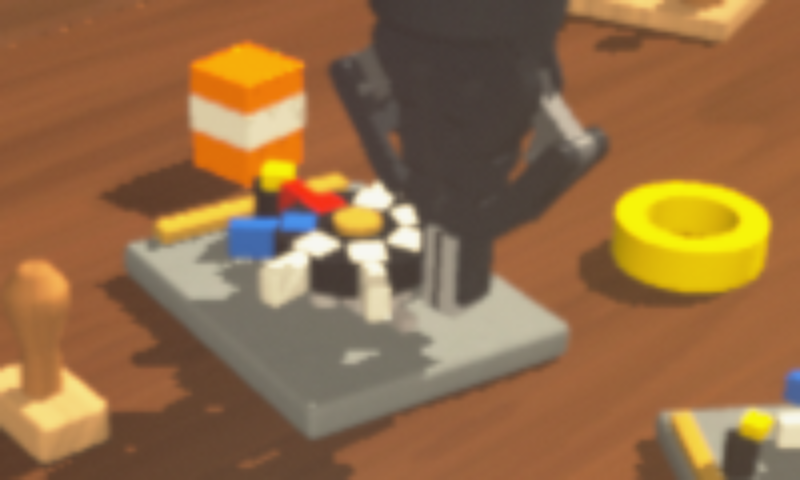

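It snapped again and red is now at the pointer. Withdrawing outward, then up.

>>> {"op": "drive_tool", "data": {"increments": [[[-1, 0, -0.02, 0, 0], [-1, 0, -0.04, 0, 0], [-1, 0, -0.06, 0, 0], [-1, 0, -0.06, 0, 0], [-1, -0.08, -0.08, 0, 0], [-1, -0.16, -0.08, 0.08, 0], [-1, -0.22, -0.08, 0.16, 0], [-1, -0.22, -0.08, 0.24, 0], [-1, -0.22, -0.08, 0.3, 0], [-1, -0.22, -0.08, 0.3, 0], [-1, -0.22, -0.08, 0.3, 0], [-1, -0.22, -0.08, 0.3, 0]]]}}

```text
time: 9.88
tool_pos: [456.0, -237.5, 200.3]
tcp_rot: [1.207, 1.212, -1.206]
ft_force: [0.0, 0.6, 0.9]
grip_width: -0.0
```

```bash
python3 togo.py|head -1; python3 look.py 8; python3 - <<'E'
from meas import *
p,d=imaging.read_camera("top")
o=meas(p)
A=np.array([571.8,-16.2])
for k in("red","blue","yellow"):
    v=o[k].mean(0)-A;print(k,np.degrees(np.arctan2(v[1],v[0])).round(1),np.hypot(*v).round(1))
ys,xs=np.mgrid[125:235,295:390];ys=ys.ravel();xs=xs.ravel()
m=imaging.camera_model("top");K=m["camera_matrix"];T=m["cam_to_world"];z=d[ys,xs]
P=(np.c_[(xs-K[0,2])/K[0,0]*z,(ys-K[1,2])/K[1,1]*z,z])@T[:3,:3].T+T[:3,3]
s=(P[:,2]>10)&(P[:,2]<21); print("plate",cv2.minAreaRect(P[s,:2].astype(np.float32)))
E
```

```text
t 9.875 pos [ 456.  -237.5  200.3] F [0.03 0.62 0.85] w -0.0
red 114 (np.float64(344.0), np.float64(166.2)) [603.3 -23.2]
blue 98 (np.float64(329.2), np.float64(169.6)) [597.1   4.7]
yellow 38 (np.float64(347.2), np.float64(149.4)) [635.7 -30.1]
hubgold 70 (np.float64(341.3), np.float64(182.6)) [572.1 -17.4]
white 2610 (np.float64(350.8), np.float64(182.2)) [573.1 -35.2]
red -12.6 32.3
blue 39.5 32.8
yellow -12.3 65.4
plate ((586.2488403320312, -18.7720947265625), (129.8960418701172, 164.83555603027344), 77.9414291381836)
```

View pics/top8.png

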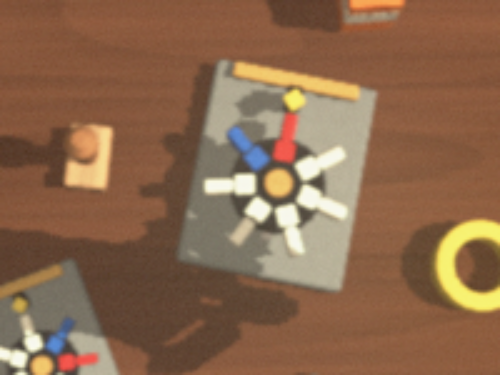

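View pics/side8.png

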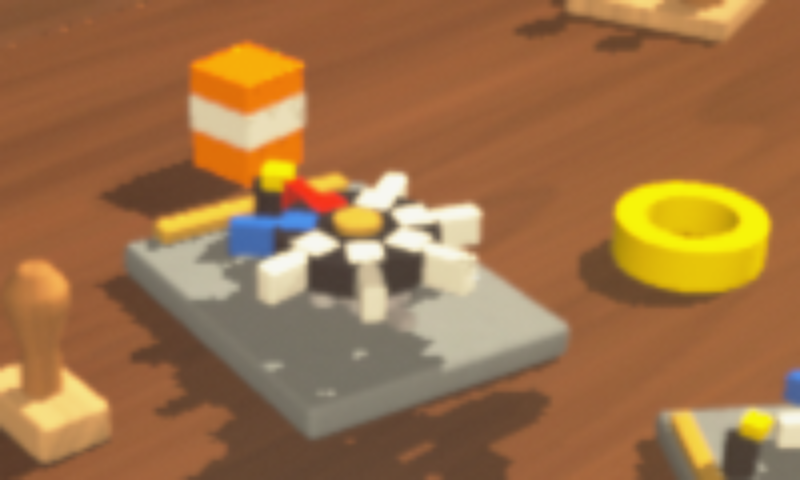

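The red tab at (288,130) in the top crop is in line with the pointer at (293,98). Its bearing is -12.6°, against -12.3° for the pointer. The plate has moved about 0.1 mm and the other things stand where they were.

```bash
python3 -c "
from workcell import r
print(r.close_job())"
```

```text
the job is handed in; nothing more can be done
None
```

The calendar is set to the red day, and I handed the job in at about 10 s on the robot's clock. The one I used measured about 165 x 130 mm; the other two in view are smaller.

Red started two tabs before the pointer. I flicked the wheel clockwise twice with the shut fingertip, withdrawing after each flick and letting it settle.

**Last checks:**
- **Red tab:** its bearing from the axis is -12.6°, against -12.3° for the pointer, so it is clicked in and did not run past.
- **Calendar:** the plate's measured centre changed by about 0.1 mm, so it was not shoved about.
- **Stamp, tape and carton:** they look unmoved in the pictures; I did not measure their positions.
- **Forces:** the wrist readings at the end of each move stayed below 2 N.
- **Robot:** the gripper ended well away at 200 mm height, touching nothing.

No check failed or disagreed.

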